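# Work a jammed steel wedge out of its clamp

## Robot

A 6-joint arm with a two-finger parallel gripper is mounted at the origin on a cart in front of the work surface, level with it; the furniture and walls round the work are solid. World frame = base frame: x ahead of the robot, y to its left, z up, the work surface at z = 0. Lengths are in m, angles in rad, forces in N, time in s.
With the tool pointing down it reaches from about 0.275 to 0.725 m from the base axis. Payload 5.6 kg.
Tool frame: the origin (TCP) lies at the very end of the fingers, on their centre line; the grasp point (between the pads) lies 19 mm behind it; z points along the fingers, y is the line along which they close (so a half turn about z gives the same grasp; the last joint's range is limited). The gripper opens to 85 mm and grips with 20 to 120 N. Pads are 22 mm wide; open, the fingers measure 114 mm over their backs; the gripper's body (76 mm by 85 mm) begins 54 mm behind the grasp point. The pads swing forward as they close: fully open they stand 13 mm farther back than shut.
Start: joints at [-0.897, 0.255, 0.108, 0, -1.424, -0.285], TCP at [0.209, -0.509, 0.231] pointing down, gripper open.
Joint ranges: [-2.95, 2.95], [-1.21, 1.97], [-1.09, 1.5], [-2.87, 1.71], [-2.94, -0.07], [-3.05, 3.05]. Speed limits (rad/s): [2.57, 2.57, 3.14, 3.14, 3.14, 3.14].

## Interface

Orientations are given as a unit quaternion [w, x, y, z].
In Python, from cell import sensors, imaging, env gives the robot as it stands.
- The arm moves only by the tool drive_tool, never from a script. Its argument "plan" is a list of rows, each a list of 7 numbers: the turn, a rotation vector about the tool's x, y, z in rad, then the shift along the tool's x, y, z in mm, then the finger opening in mm, from 0 to 85.4. In form: [[wx, wy, wz, dx, dy, dz, claw], ...]. A call has exactly 8 rows; each row shifts and turns the commanded pose from where the row before left it, along the tool's axes as they then stand; what a row does not reach is not made up. A row lasts 1/8 s, in which the tool goes at most 62.5 mm and 10.7 degrees, less where a joint would pass 70% of its speed; a pose out of reach is approached as far as the arm can. A call with a gripper value outside its range is refused whole. The fingers move at their own pace and stop on an object; "force" is the grip in N (left out, the last holds). Time passes only in rows, so rows that do not move let the fingers close, or fill a call up. It gives the time, the measured TCP pose, the force, the opening and the grip force at its end, in the units of the state.
- sensors.observe(): the state, without advancing time (a new reading comes with each control period).
- imaging.get_image(name): name is "scene" or "top"; returns the picture (400x640x3 uint8, red, green, blue); there is no depth.
- imaging.camera_info(name): a dict with "fx", "fy", "cx", "cy" (pixels), "T" (4x4, takes a point from camera to world coordinates). Camera axes: x right, y up, looking along -z (the intrinsics and any distortion apply to the point x, -y, -z); pixel columns grow to the right and rows downward; lengths in m; the calibration is good to about 2 mm. A picture is of the moment at which its call begins. camera_info takes no time and is no camera call.
- env.sign_off(): hands the job in; it is judged then, once.
The state is a dict: "time": time; "joint_positions": joint angles; "dq": joint speeds; "joint_torque": joint torques, N m; "tool_pos": TCP position; "ee_rot": TCP orientation; "contact_force": force on the tool from outside, world axes, zero at the start; "torque": the same for the moment, N m; "finger_gap": opening from 0.0 (shut) to 1.0 (fully open); "finger_force": force on a finger pad.
Only numpy, scipy, OpenCV 4.12 (cv2) and the standard library are available. Lean on these libraries where they do the work, as an engineer would, in place of code of your own. Each camera call takes 0.05 s, during which the arm holds its last target. There are 200 camera calls.

## Task

The steel wedge is stuck fast in the clamp on the bench. Take it by its head, work it loose with small pulls to one side and then the other until both jaws have given way, draw it up and out, and put it down in the white tray. Leave the spare wedge alone.

Things in the scene. Friction and masses are not known exactly. Their poses are not given: they have to be found in the camera images.
- wedge: the jammed steel wedge, upright in the clamp, 102 mm tall, 0.25 kg. Origin: centre of its underside, z up along it, axes parallel to the clamp's at the start. Grip head: z 36 to 102 mm, 18 mm thick in y, 32 mm wide in x. Neck below it: 12 mm thick in y. Foot: z 0 to 14 mm, 40 mm in x, shoulders 34 mm wide in y, nose 24 mm. The jaw lips hook over the shoulders and block a straight lift.
- clamp: fixed steel clamp 100 (x) x 170 (y) mm, 43 mm high. Origin under its middle on the bench; the wedge stands at its centre, 16 mm up. Jaws at +y and -y: lips 31 to 43 mm up, 0.5 mm from the neck. Pushed by the wedge along y with about 8 N, a jaw slides out up to 20 mm and stays. The foot passes once both are out 11 mm (one is not enough); 16 mm each leaves 5 mm play. Cheeks block x.
- white_tray: fixed open white tray, 285 (x) x 205 (y) x 55 mm over its rim, floor 268 x 188 mm, 2 mm above the bench. Origin at the centre of its underside.
- spare_wedge: a second wedge of the same shape lying on its flank on the bench, further back. Origin at the centre of its foot's underside. Leave it alone.
Things that resemble listed ones, but are neither listed nor needed, are in the scene too. Leave any pink look-alike of the wedge alone.

How it is judged:
At the end, for the whole second after the job is handed in: The wedge that was in the clamp rests still (below 30 mm/s) inside the white tray, standing or lying: its origin within 140 mm (x) and 100 mm (y) of the tray's centre and less than 50 mm above the bench. The spare wedge is within 30 mm of where it was (x of wedge in the frame of white_tray between -0.14 and 0.14 m and y of wedge in the frame of white_tray between -0.1 and 0.1 m and height (world z) of wedge below 0.05 m and contact force between wedge and white_tray above 0.3 N and linear speed of wedge below 0.03 m/s and distance of spare_wedge from where it was at the start of the episode below 0.03 m); the robot touches nothing.
It fails at once if the spare wedge is moved by more than 30 mm (distance of spare_wedge from where it was at the start of the episode above 0.03 m).
It also fails if it takes over 54 s, if anything falls off the work surface, if the arm or the gripper's body presses on something with over 40 N, if the wrist force passes 120 N, or if a joint passes its speed limit or range.

## Working session

There is one attempt and no reset: what is moved stays moved. The work goes in short steps, Python scripts to look and compute and a tool call to move; the robot and the scene stay as the last step left them, time stands still between calls to the robot, and variables do not carry over. Pictures are saved under pics/ and viewed, at most 10 in all, crops included, and the job is handed in when it is done.

Besides the shell and the picture viewer there is one more tool, called after ">>>" as name(argument=value, ...), one argument or row to a line, values as JSON. drive_tool: Moves the arm, as the interface text tells. Its arguments: {"type":"object","properties":{"plan":{"type":"array"},"force":{"type":"number"}},"required":["plan"]}

```bash
mkdir -p pics
python3 - <<'E'
from cell import sensors, imaging, env
import cv2
s=sensors.observe(); print(s)
for n in("scene","top"):
    im=imaging.get_image(n); cv2.imwrite(f"pics/{n}0.png",im[:,:,::-1]); print(imaging.camera_info(n))
E
```

```text
{'time': 0.0, 'joint_positions': array([-8.97402764e-01,  2.55727474e-01,  1.06995745e-01, -4.79771578e-04,
       -1.42389047e+00, -2.84578758e-01]), 'dq': array([ 0.001128  , -0.00168807, -0.00112414, -0.00057925, -0.00031744,
       -0.00105954]), 'joint_torque': array([-1.45032922e-03, -3.86628306e+01,  2.37939030e+01,  5.36522180e+00,
       -6.17974016e-03,  1.44866732e-05]), 'tool_pos': array([ 0.20835586, -0.50846763,  0.23040184]), 'ee_rot': array([-2.10186180e-04, -1.93150383e-01,  9.81168711e-01,  9.19550517e-04]), 'contact_force': array([0.05744019, 0.75641879, 0.07596853]), 'torque': array([ 0.01246896, -0.05552876, -0.00464605]), 'finger_force': 0.0, 'finger_gap': 1.0014509211530793}
{'fx': 364.31756988360985, 'fy': 364.31756988360985, 'cx': 308.97912676971345, 'cy': 197.14855318149606, 'T': array([[-0.8037043 ,  0.40501983, -0.43591092,  0.21782906],
       [-0.59501019, -0.55285239,  0.58336705,  0.25553855],
       [-0.00471918,  0.72822605,  0.68532077,  0.62802507],
       [ 0.        ,  0.        ,  0.        ,  1.        ]])}
{'fx': 376.46819474765846, 'fy': 376.46819474765846, 'cx': 318.1942127435532, 'cy': 198.04353109649733, 'T': array([[ 3.51109952e-03,  9.82145455e-01, -1.88090344e-01,
         4.50346595e-01],
       [-9.99808258e-01, -1.75716087e-04, -1.95810426e-02,
        -2.35991776e-01],
       [-1.92644825e-02,  1.88123030e-01,  9.81956519e-01,
         8.93220029e-01],
       [ 0.00000000e+00,  0.00000000e+00,  0.00000000e+00,
         1.00000000e+00]])}
```

View pics/scene0.png

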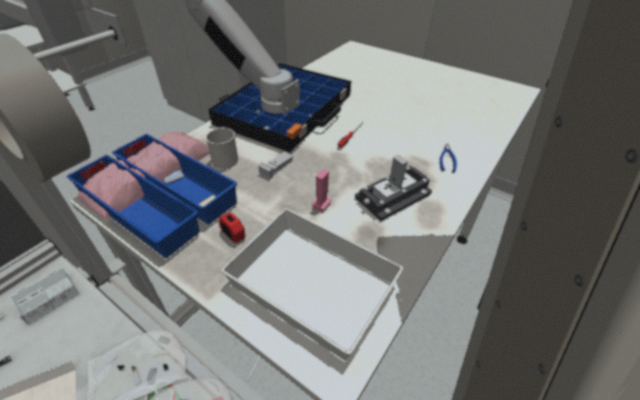

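View pics/top0.png

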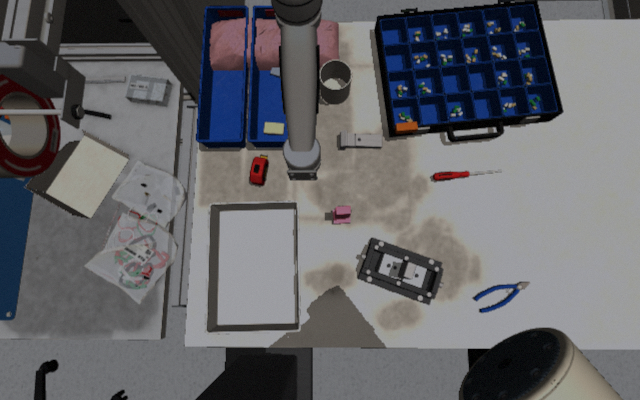

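The scene picture shows the clamp with a grey upright wedge at (399,172), a pink upright wedge at (322,190), a grey lying wedge at (275,163) and the tray at (313,285).
In the top picture these are at (402,270), (342,215), (360,140) and (253,267).
Candidates: the grey upright one in the clamp (chosen), the pink look-alike (leave) and the lying spare (leave). I'll check the choice in a close crop.

```bash
cat > h.py <<'E'
import numpy as np, cv2
from cell import sensors, imaging, env
from scipy.spatial.transform import Rotation as R
C={n:imaging.camera_info(n) for n in("scene","top")}
def ray(n,u,v):
    c=C[n];d=np.array([(u-c['cx'])/c['fx'],-(v-c['cy'])/c['fy'],-1]);T=c['T']
    d=T[:3,:3]@d; return T[:3,3],d/np.linalg.norm(d)
def plane(n,u,v,z):
    o,d=ray(n,u,v);return o+d*(z-o[2])/d[2]
def tri(a,b):
    (o,d),(p,e)=ray("scene",*a),ray("top",*b)
    t=np.linalg.lstsq(np.c_[d,-e],p-o,rcond=None)[0]
    x,y=o+d*t[0],p+e*t[1];return (x+y)/2,np.linalg.norm(x-y)
def proj(n,P):
    c=C[n];q=np.linalg.inv(c['T'])@np.r_[P,1];return c['cx']-c['fx']*q[0]/q[2],c['cy']+c['fy']*q[1]/q[2]
E
python3 - <<'E'
from h import *
np.set_printoptions(precision=3,suppress=True)
for n in C: print(n,proj(n,[0,0,0]),proj(n,sensors.observe()['tool_pos']))
a=cv2.imread("pics/scene0.png")[140:225,345:445];b=cv2.imread("pics/top0.png")[225:310,350:450]
f=lambda i:cv2.resize(i,None,fx=4,fy=4,interpolation=cv2.INTER_CUBIC)
cv2.imwrite("pics/crop.png",np.hstack([f(a),f(b)]))
for v in [(208,203),(298,203),(208,331),(298,331)]: print(plane("top",*v,.055))
print("otherarm",tri((283,105),(302,175)))
E
```

```text
scene (np.float64(557.1738762120151), np.float64(501.14487194425953)) (np.float64(545.7724091052268), np.float64(131.28037772692264))
top (np.float64(214.12685734234813), np.float64(486.35512533535586)) (np.float64(496.6697916247935), np.float64(425.384931185451))
[0.599 0.031 0.055]
[ 0.599 -0.174  0.055]
[0.322 0.015 0.055]
[ 0.323 -0.177  0.055]
otherarm (array([ 0.607, -0.195,  0.297]), np.float64(0.008676969221805527))
```

View pics/crop.png

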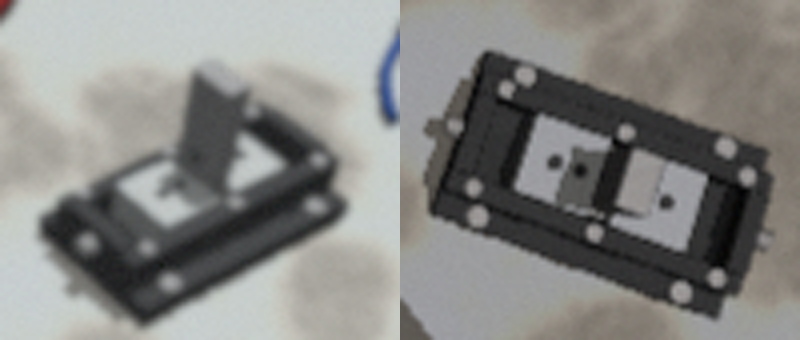

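The crop confirms it: the grey steel wedge stands upright in the clamp. Its light top face is at about scene (400,159) and top (410,270). The clamp's long axis is tilted about 20° in the top view. Next I'll measure it from two views.

Run:
```python
from h import *
np.set_printoptions(precision=4,suppress=True)
t=cv2.imread("pics/top0.png");s=cv2.imread("pics/scene0.png")
g=cv2.cvtColor(t,6).astype(int)
# clamp outline from dark mask
m=np.zeros(g.shape,np.uint8);m[230:310,350:450]=(g[230:310,350:450]<75)*255
c=max(cv2.findContours(m,0,2)[0],key=cv2.contourArea);r=cv2.minAreaRect(c);b=cv2.boxPoints(r)
P=np.array([plane("top",*p,.043) for p in b]);print("box",b.tolist());print(P,"\nsides",np.linalg.norm(P-np.roll(P,1,0),axis=1),"ctr",P.mean(0))
print("print top head grey");print(g[258:284,398:420])
gs=cv2.cvtColor(s,6).astype(int);print(gs[152:170,390:410])
# tray
hsv=cv2.cvtColor(t,40)
```

```text
box [[355.51092529296875, 278.0948791503906], [370.54742431640625, 236.74453735351562], [446.26275634765625, 264.2773742675781], [431.22625732421875, 305.6277160644531]]
[[ 0.4334 -0.302   0.043 ]
 [ 0.5245 -0.3371  0.043 ]
 [ 0.4641 -0.5027  0.043 ]
 [ 0.3756 -0.465   0.043 ]] 
sides [0.173  0.0977 0.1763 0.0961] ctr [ 0.4494 -0.4017  0.043 ]
print top head grey
[[105  99  69  47  52  49  91 150 149 145 117  54  54  52  49  48  50  51
   43  47  47  50]
 [156 150 123 109  94  36  72 127 131 116  83  52  52  52  51  51  57  51
   44  45  47  40]
 [155 155 156 153 118  15  18  53  78  59  54  52  46  51  51  50  51  54
   53  52  45  43]
 [156 157 157 146 101  43  16  15  18  30  46  55  47  52  55  52  48  50
   51  49  51  53]
 [128 127 131 119  77  51  27  28  23  42  86 106  94  83  51  46  51  53
   54  47  50  47]
 [ 83  87  90  70  30  32  27  30  30  63 128 149 142 128 104  87  64  48
   51  50  52  52]
 [ 87  86  81  50  29  31  28  29  33  83 141 148 150 149 147 139 115  95
   63  40  44  48]
 [ 83  86  76  35  27  29  29  27  50 104 148 150 151 153 151 151 150 140
  112 103
[... 2515 characters left out ...]
 153 153
  162 168]
 [161 147 118  89  77  73  74  78  89 107 128 143 154 153 144 135 128 135
  153 161]
 [160 141 112  85  74  74  74  70  73  84 100 119 126 127 116 103 104 124
  147 159]
 [158 137 105  81  73  71  70  73  74  75  79  90  96  96  87  84  97 125
  145 149]
 [157 133  99  81  74  71  71  73  73  73  77  78  78  75  76  81 100 123
  135 133]
 [149 125  91  76  73  73  70  74  73  73  72  73  75  73  73  85 107 129
  133 121]
 [140 116  86  76  75  73  72  75  72  71  72  74  74  76  72  89 113 136
  136 120]
 [138 109  84  73  71  73  74  76  74  72  75  74  75  76  72  82 108 125
  125 109]
 [135 104  82  72  73  72  73  74  76  73  73  74  71  70  75  75  87  96
   92  82]]
```

Run:
```python
from h import *
np.set_printoptions(precision=4,suppress=True)
for a,b in [((400,159.7),(409.6,270.35)),((393.3,157.2),(407.9,261.6)),((406.5,162),(411.5,278.8)),((398,155.3),(416,264.5)),((402.3,164.3),(403,276.5))]: print(tri(a,b))
for p in [(407.9,261.6),(403,276.5),(411.5,278.8),(416,264.5)]: print(plane("top",*p,.118))
# same-view check of tray in both
for v in [(286,212),(402,266),(348,352),(226,268)]: print("scene rim",plane("scene",*v,.055))
s=sensors.observe();print(R.from_quat(s['ee_rot'][[1,2,3,0]]).as_matrix())
t=cv2.imread("pics/top0.png");s=cv2.imread("pics/scene0.png")
print(tri((286,212),(298,203)),tri((402,266),(298,331)))
print("pink",[tri((321,173),(343,209))],"spare",plane("top",360,140,.02))
```

```text
(array([ 0.4503, -0.4059,  0.115 ]), np.float64(0.0007089129752539528))
(array([ 0.467 , -0.4032,  0.1165]), np.float64(0.002163593386137529))
(array([ 0.4343, -0.409 ,  0.1137]), np.float64(0.0009235322607890669))
(array([ 0.4619, -0.4195,  0.1143]), np.float64(0.0007341021166218759))
(array([ 0.438 , -0.392 ,  0.1161]), np.float64(0.0008654391151056542))
[ 0.4679 -0.4024  0.118 ]
[ 0.4384 -0.3914  0.118 ]
[ 0.434  -0.4082  0.118 ]
[ 0.4622 -0.4185  0.118 ]
scene rim [ 0.5947 -0.164   0.055 ]
scene rim [ 0.325  -0.1831  0.055 ]
scene rim [0.3201 0.0183 0.055 ]
scene rim [0.5926 0.0194 0.055 ]
[[-0.9254 -0.379  -0.0007]
 [-0.379   0.9254  0.0015]
 [ 0.0001  0.0017 -1.    ]]
(array([ 0.6019, -0.1725,  0.0436]), np.float64(0.0007877061050641444)) (array([ 0.324 , -0.1779,  0.0616]), np.float64(0.0003952901647476436))
pink [(array([ 0.5783, -0.273 ,  0.1015]), np.float64(5.8147083429543436e-05))] spare [ 0.7611 -0.3196  0.02  ]
```

Head top triangulates to (0.450, -0.4055, 0.116), against 0.118 expected. The clamp yaw is about 20.2°. The tray runs x 0.32 to 0.60 and y -0.18 to 0.02. I'll move above the wedge.

>>> drive_tool(
  plan=[
    [0, 0, 0.036, 0, 0, 0, 85],
    [0, 0, 0, -37.5, 2, 4, 85],
    [0, 0, 0, -37.5, 2, 4, 85],
    [0, 0, 0, -37.5, 2, 4, 85],
    [0, 0, 0, -37.5, 2, 4, 85],
    [0, 0, 0, -37.5, 2, 4, 85],
    [0, 0, 0, -37.5, 2, 4, 85],
    [0, 0, 0, -37.5, 1, 6, 85],
  ],
  force=80,
)

```text
time: 1.1
tool_pos: [0.4515, -0.4054, 0.2011]
ee_rot: [0.0, -0.175, 0.985, -0.0]
contact_force: [0.3, -0.3, -0.3]
finger_gap: 0.997
finger_force: 0.0
```

```bash
cat > st.py <<'E'
from h import *
np.set_printoptions(precision=4,suppress=True)
def rep(target=None):
    s=sensors.observe();M=R.from_quat(s['ee_rot'][[1,2,3,0]]).as_matrix()
    print(s['time'],s['tool_pos'],"F",s['contact_force'],"gap",s['finger_gap'],s['finger_force']);print(M)
    if target is not None: print("to go mm (tool)",M.T@(np.array(target)-s['tool_pos'])*1e3)
    return s,M
def pics(k):
    for n in C: cv2.imwrite(f"pics/{n}{k}.png",imaging.get_image(n)[:,:,::-1])
E
python3 - <<'E'
from st import *
rep([.4503,-.4055,.062]);pics(1)
E
```

```text
1.1 [ 0.4515 -0.4054  0.2011] F [ 0.3171 -0.2951 -0.2602] gap 0.996585907507718 0.0
[[-0.9389 -0.3443  0.    ]
 [-0.3443  0.9389 -0.    ]
 [-0.     -0.     -1.    ]]
to go mm (tool) [  1.1299   0.3113 139.1388]
```

View pics/scene1.png

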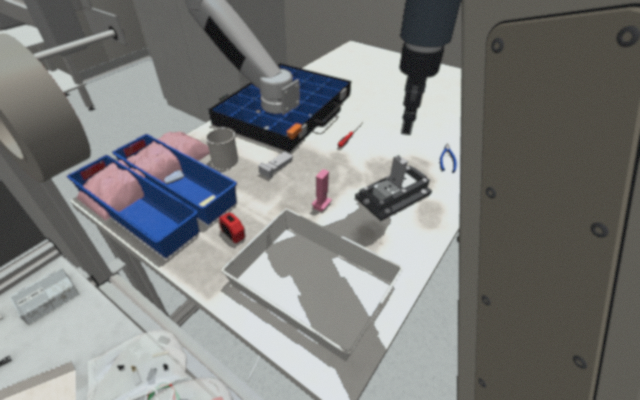

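The gripper is above the clamp with its tip at (407,132), and the wedge at (399,165) is untouched. The large panel on the right moved, so it is the robot's own body. Descending.

>>> drive_tool(
  plan=[
    [0, 0, 0, 1, 0.3, 18, 85],
    [0, 0, 0, 0, 0, 20, 85],
    [0, 0, 0, 0, 0, 20, 85],
    [0, 0, 0, 0, 0, 20, 85],
    [0, 0, 0, 0, 0, 20, 85],
    [0, 0, 0, 0, 0, 20, 85],
    [0, 0, 0, 0, 0, 15, 85],
    [0, 0, 0, 0, 0, 6, 85],
  ],
)

```text
time: 2.2
tool_pos: [0.4487, -0.406, 0.0614]
ee_rot: [-0.001, -0.175, 0.985, 0.0]
contact_force: [0.3, 0.1, -0.3]
finger_gap: 0.997
finger_force: 0.0
```

>>> drive_tool(
  plan=[
    [0, 0, 0, 0, 0, 0, 40],
    [0, 0, 0, 0, 0, 0, 25],
    [0, 0, 0, 0, 0, 0, 22],
    [0, 0, 0, 0, 0, 0, 20],
    [0, 0, 0, 0, 0, 0, 15],
    [0, 0, 0, 0, 0, 0, 10],
    [0, 0, 0, 0, 0, 0, 10],
    [0, 0, 0, 0, 0, 0, 10],
  ],
  force=80,
)

```text
time: 3.2
tool_pos: [0.45, -0.4066, 0.0634]
ee_rot: [0.001, -0.176, 0.984, -0.001]
contact_force: [0.0, 0.3, 6.0]
finger_gap: 0.363
finger_force: 75.3
```

Run:
```python
from st import *
rep();pics(2)
a=cv2.imread("pics/scene2.png")[120:220,340:460];b=cv2.imread("pics/top2.png")[220:320,340:460]
f=lambda i:cv2.resize(i,(400,333),interpolation=cv2.INTER_CUBIC)
cv2.imwrite("pics/crop2.png",np.hstack([f(a),f(b)]))
```

```text
3.2 [ 0.45   -0.4066  0.0634] F [0.0275 0.3171 5.9903] gap 0.36317247900122884 75.26919646748524
[[-0.9383 -0.3458  0.0017]
 [-0.3458  0.9383 -0.0014]
 [-0.0011 -0.0019 -1.    ]]
```

View pics/crop2.png

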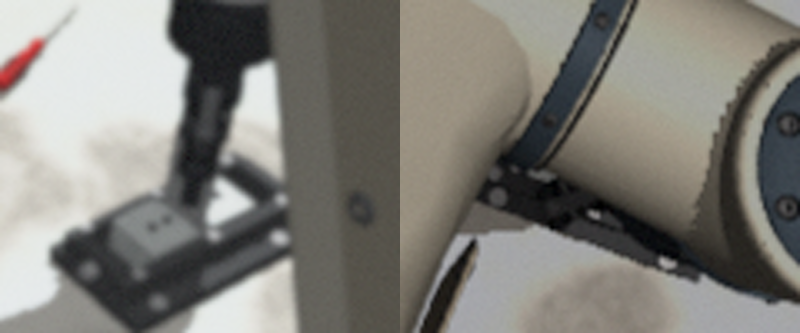

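The crop shows the closed fingers on the wedge head at crop (200,180) with the clamp below them; the arm hides the top view. The grip holds at 75 N. I'll start small pulls to +y.

>>> drive_tool(
  plan=[
    [0, 0, 0, 0, 1, 0, 10],
    [0, 0, 0, 0, 1, 0, 10],
    [0, 0, 0, 0, 2, 0, 10],
    [0, 0, 0, 0, 2, 0, 10],
    [0, 0, 0, 0, 2, 0, 10],
    [0, 0, 0, 0, 0, 0, 10],
    [0, 0, 0, 0, 0, 0, 10],
    [0, 0, 0, 0, 0, 0, 10],
  ],
  force=100,
)

```text
time: 4.3
tool_pos: [0.4485, -0.402, 0.0638]
ee_rot: [0.002, -0.176, 0.984, -0.004]
contact_force: [3.0, -11.3, 0.4]
finger_gap: 0.358
finger_force: 95.7
```

Run:
```python
from st import *
rep([.45,-.4066,.0634])
```

```text
4.3 [ 0.4485 -0.402   0.0638] F [  3.041  -11.3358   0.4332] gap 0.35778586061615814 95.72564759087982
[[-0.9382 -0.3461  0.0045]
 [-0.3461  0.9382 -0.0066]
 [-0.002  -0.0078 -1.    ]]
to go mm (tool) [ 0.205  -4.7901  0.3986]
```

>>> drive_tool(
  plan=[
    [0, 0, 0, 0, 2, 0, 10],
    [0, 0, 0, 0, 2, 0, 10],
    [0, 0, 0, 0, 2, 0, 10],
    [0, 0, 0, 0, 2, 0, 10],
    [0, 0, 0, 0, 2, 0, 10],
    [0, 0, 0, 0, 2, 0, 10],
    [0, 0, 0, 0, 0, 0, 10],
    [0, 0, 0, 0, 0, 0, 10],
  ],
  force=100,
)

```text
time: 5.3
tool_pos: [0.4488, -0.3995, 0.0641]
ee_rot: [0.005, -0.176, 0.984, -0.012]
contact_force: [14.4, -46.7, -25.6]
finger_gap: 0.356
finger_force: 98.9
```

Run:
```python
from st import *
rep([.45,-.4066,.0634])
```

```text
5.3 [ 0.4488 -0.3995  0.0641] F [ 14.3523 -46.7089 -25.6498] gap 0.3557422706223106 98.94723195175175
[[-0.938  -0.3465  0.0136]
 [-0.3467  0.9377 -0.0213]
 [-0.0054 -0.0246 -0.9997]]
to go mm (tool) [ 1.3593 -7.0463  0.8956]
```

Force rose to 48 N with a tilt and an upward pull, so the shoulders are binding under the lips. I'll back off and regrip lower to cut the tilting moment.

>>> drive_tool(
  plan=[
    [0, 0, 0, 0, -2, 0, 10],
    [0, 0, 0, 0, -2, 0, 10],
    [0, 0, 0, 0, -2, 0, 10],
    [0, 0, 0, 0, -2, 0, 10],
    [0, 0, 0, 0, -2, 0, 10],
    [0, 0, 0, 0, -2, 0, 10],
    [0, 0, 0, 0, 0, 0, 10],
    [0, 0, 0, 0, 0, 0, 10],
  ],
)

```text
time: 6.3
tool_pos: [0.4488, -0.4012, 0.0637]
ee_rot: [0.002, -0.176, 0.984, -0.003]
contact_force: [4.4, -7.0, 1.2]
finger_gap: 0.358
finger_force: 97.5
```

Run:
```python
from st import *
s,M=rep([.45,-.4066,.0634]);print(s['torque'])
```

```text
6.3 [ 0.4488 -0.4012  0.0637] F [ 4.399  -6.9843  1.1757] gap 0.3579699208762539 97.54504090931732
[[-0.9381 -0.3463  0.005 ]
 [-0.3464  0.9381 -0.0054]
 [-0.0028 -0.0068 -1.    ]]
to go mm (tool) [ 0.7791 -5.4404  0.3403]
[-3.0466 -1.4393 -0.0085]
```

>>> drive_tool(
  plan=[
    [0, 0, 0, 0, 0, 0, 45],
    [0, 0, 0, 0, 0, 0, 45],
    [0, 0, 0, 0, 0, 0, 45],
    [0, 0, 0, 0, 0, 0, 45],
    [0, 0, 0, 0, 0, 0, 45],
    [0, 0, 0, 0, 0, 0, 45],
    [0, 0, 0, 0, 0, 0, 45],
    [0, 0, 0, 0, 0, 0, 45],
  ],
)

```text
time: 7.3
tool_pos: [0.4465, -0.3986, 0.0623]
ee_rot: [0.0, -0.175, 0.984, 0.0]
contact_force: [0.4, 0.1, 0.2]
finger_gap: 0.529
finger_force: 0.0
```

Run:
```python
from st import *
s,M=rep([.45,-.4066,.0634]);print(s['torque'])
```

```text
7.3 [ 0.4465 -0.3986  0.0623] F [0.4273 0.1254 0.2484] gap 0.5289099846877152 0.0
[[-0.9384 -0.3455  0.    ]
 [-0.3455  0.9384  0.    ]
 [-0.      0.     -1.    ]]
to go mm (tool) [-0.474  -8.7346 -1.1175]
[-0.0238  0.0009  0.0121]
```

The gap reads linearly (45 mm gives 0.529), so the grip was 30 mm wide, not 18. I had the sign of the yaw wrong. The clamp's y axis is (0.343, 0.939), so the tool must turn +0.703 about its z. I'll open, rise, turn and measure again.

>>> drive_tool(
  plan=[
    [0, 0, 0, 0, 0, 0, 85],
    [0, 0, 0, 0, 0, 0, 85],
    [0, 0, 0, 0, 0, -20, 85],
    [0, 0, 0, 0, 0, -35, 85],
    [0, 0, 0.176, 0, 0, -35, 85],
    [0, 0, 0.176, 0, 0, -30, 85],
    [0, 0, 0.176, 0, 0, -20, 85],
    [0, 0, 0.175, 0, 0, 0, 85],
  ],
)

```text
time: 8.3
tool_pos: [0.4473, -0.3992, 0.2046]
ee_rot: [0.002, 0.177, 0.984, -0.001]
contact_force: [0.1, 0.2, -0.2]
finger_gap: 0.995
finger_force: 0.0
```

>>> drive_tool(
  plan=[
    [0, 0, 0, 20, 0, 0, 85],
    [0, 0, 0, 30, 0, 0, 85],
    [0, 0, 0, 35, 0, 0, 85],
    [0, 0, 0, 35, 0, 0, 85],
    [0, 0, 0, 35, 0, 0, 85],
    [0, 0, 0, 25, 0, 0, 85],
    [0, 0, 0, 0, 0, 0, 85],
    [0, 0, 0, 0, 0, 0, 85],
  ],
)

```text
time: 9.3
tool_pos: [0.2779, -0.337, 0.2025]
ee_rot: [0.0, 0.174, 0.985, -0.0]
contact_force: [0.3, 0.1, -0.0]
finger_gap: 0.995
finger_force: 0.0
```

Run:
```python
from st import *
rep([.45,-.4066,.0634]);pics(3)
a=cv2.imread("pics/scene3.png")[140:225,345:445];b=cv2.imread("pics/top3.png")[225:310,350:450]
f=lambda i:cv2.resize(i,None,fx=4,fy=4,interpolation=cv2.INTER_CUBIC)
cv2.imwrite("pics/crop3.png",np.hstack([f(a),f(b)]))
```

```text
9.3 [ 0.2779 -0.337   0.2025] F [ 0.3147  0.1127 -0.0309] gap 0.9948314912644453 0.0
[[-0.9393  0.3431  0.0006]
 [ 0.3431  0.9393 -0.0004]
 [-0.0007 -0.0001 -1.    ]]
to go mm (tool) [-185.4691   -6.2771  139.1976]
```

View pics/crop3.png

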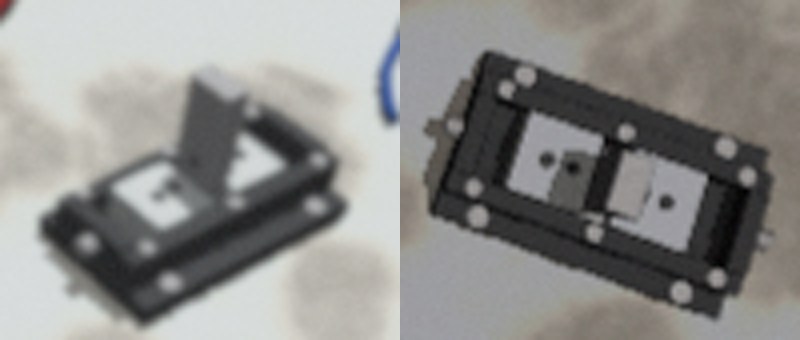

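The +y jaw (left in the top crop) has given about 4 mm. The wedge stands upright with its head centre at crop (631,185), shifted toward +y and slightly yawed. I'll measure it.

Run:
```python
from st import *
t=cv2.cvtColor(cv2.imread("pics/top3.png"),6)
P=np.array([plane("top",*p,.118) for p in [(404.25,262.5),(413.75,263.75),(411.25,279.5),(402,277.5)]])
print(P,P.mean(0)); w=(P[0]+P[1]-P[2]-P[3]);print("yaw",np.degrees(np.arctan2(w[1],w[0])))
print("tri",tri((400-.7,159.7),(407.8,270.8)))
s,M=rep(np.r_[P.mean(0)[:2],.055])
a=np.array([.939,-.343,0]);b=np.array([.343,.939,0]);d=P.mean(0)-[.4503,-.4055,.118];print("shift clamp x,y",d@a*1e3,d@b*1e3)
g=t[258:284,398:420].astype(int);print(g[2:24:2])
```

```text
[[ 0.4661 -0.395   0.118 ]
 [ 0.4637 -0.414   0.118 ]
 [ 0.4326 -0.4077  0.118 ]
 [ 0.4364 -0.3893  0.118 ]] [ 0.4497 -0.4015  0.118 ]
yaw -11.18043145561196
tri (array([ 0.4498, -0.4014,  0.118 ]), np.float64(0.00025857039966742737))
9.4 [ 0.278  -0.337   0.2022] F [-0.2516 -0.064  -0.0358] gap 0.995865833719387 0.0
[[-0.9394  0.3429 -0.0002]
 [ 0.3429  0.9394  0.0001]
 [ 0.0002  0.     -1.    ]]
to go mm (tool) [-183.4046   -1.6915  147.1227]
shift clamp x,y -1.924707290288995 3.5479115196353597
[[158 154 120  16  15  12  25  52  80  60  55  53  49  48  50  51  51  52
   51  53  44  43]
 [156 140  70  59  36  27  22  44  68  51  51  87  98  69  45  52  54  52
   48  50  49  51]
 [ 80  53  30  29  33  31  38  91 142 147 147 139 141 138 132 135 115 101
   74  43  42  52]
 [ 68  29  31  33  29  26  69 133 149 150 152 152 151 150 146 144 149 156
  155 156 150 126]
 [ 30  29  27  28  31  50 108 148 146 146 146 145 147 147 144 139 156 157
  158 157 158 157]
 [ 23  30  26  30  33  82 140 147 148 147 149 149 149 143 139 155 157 157
  155 156 156 157]
 [ 27  31  32  28  67 124 149 150 150 152 147 147 146 131 120 156 156 158
  159 157 157 157]
 [ 31  26  29  46 101 149 150 150 149 151 149 148 134  97 134 159 140  86
   62  81 135 154]
 [ 30  26  29  70 136 147 149 148 150 149 148 144 136 142 157 155 135  59
   53  70 120 156]
 [ 97  79  72  36  31  47  76 105 120 140 146 139 132 157 158 155 157 154
  154 157 157 159]
 [105 121 101  56  86 157 156 152 138 134 125 140 159 159 157 156 158 158
  157 155 158 158]]
```

>>> drive_tool(
  plan=[
    [0, 0, 0, -20, 0, 0, 85],
    [0, 0, 0, -30, 0, 0, 85],
    [0, 0, 0, -35, -1, 0, 85],
    [0, 0, 0, -35, -1, 0, 85],
    [0, 0, 0, -33, 0, 0, 85],
    [0, 0, 0, -20, 0, 10, 85],
    [0, 0, 0, -10, 0, 20, 85],
    [0, 0, 0, 0, 0, 20, 85],
  ],
)

```text
time: 10.4
tool_pos: [0.4499, -0.4017, 0.1505]
ee_rot: [-0.001, 0.174, 0.985, 0.0]
contact_force: [-0.2, 0.5, -0.3]
finger_gap: 0.993
finger_force: 0.0
```

>>> drive_tool(
  plan=[
    [0, 0, 0, 0, 0, 25, 85],
    [0, 0, 0, 0, 0, 25, 85],
    [0, 0, 0, 0, 0, 25, 85],
    [0, 0, 0, 0, 0, 17, 85],
    [0, 0, 0, 0, 0, 5, 85],
    [0, 0, 0, 0, 0, 0, 50],
    [0, 0, 0, 0, 0, 0, 35],
    [0, 0, 0, 0, 0, 0, 30],
  ],
)

```text
time: 11.4
tool_pos: [0.4491, -0.4018, 0.0561]
ee_rot: [0.001, 0.174, 0.985, -0.0]
contact_force: [-0.6, -0.2, -0.2]
finger_gap: 0.374
finger_force: 0.0
```

>>> drive_tool(
  plan=[
    [0, 0, 0, 0, 0, 0, 25],
    [0, 0, 0, 0, 0, 0, 20],
    [0, 0, 0, 0, 0, 0, 15],
    [0, 0, 0, 0, 0, 0, 10],
    [0, 0, 0, 0, 0, 0, 10],
    [0, 0, 0, 0, 0, 0, 10],
    [0, 0, 0, 0, 0, 0, 10],
    [0, 0, 0, 0, 0, 0, 10],
  ],
  force=80,
)

```text
time: 12.4
tool_pos: [0.4489, -0.4016, 0.0556]
ee_rot: [0.0, 0.174, 0.985, -0.0]
contact_force: [-0.3, 0.9, 5.0]
finger_gap: 0.201
finger_force: 77.9
```

Run:
```python
from st import *
s,M=rep([.4503,-.4055,.0554]);print(s['torque'])
```

```text
12.4 [ 0.4489 -0.4016  0.0556] F [-0.3148  0.8641  5.0441] gap 0.20054303402894375 77.92030334472656
[[-0.9393  0.343   0.0005]
 [ 0.343   0.9393 -0.0004]
 [-0.0006 -0.0002 -1.    ]]
to go mm (tool) [-2.6632 -3.1379  0.2225]
[ 0.3776  0.0781 -0.0048]
```

The gap is now 17 mm, so it's a proper grip on the head. Pulling +y.

>>> drive_tool(
  plan=[
    [0, 0, 0, 0, 2, 0, 10],
    [0, 0, 0, 0, 2, 0, 10],
    [0, 0, 0, 0, 2, 0, 10],
    [0, 0, 0, 0, 2, 0, 10],
    [0, 0, 0, 0, 2, 0, 10],
    [0, 0, 0, 0, 2, 0, 10],
    [0, 0, 0, 0, 2, 0, 10],
    [0, 0, 0, 0, 0, 0, 10],
  ],
  force=100,
)

```text
time: 13.4
tool_pos: [0.4527, -0.3912, 0.0557]
ee_rot: [-0.0, 0.174, 0.985, -0.002]
contact_force: [-3.8, -10.7, 1.3]
finger_gap: 0.198
finger_force: 96.7
```

Run:
```python
from st import *
s,M=rep([.4503,-.4055,.0554]);print(s['torque'])
```

```text
13.4 [ 0.4527 -0.3912  0.0557] F [ -3.7979 -10.727    1.3258] gap 0.1979593601313512 96.74654603004456
[[-0.9394  0.3428 -0.0014]
 [ 0.3428  0.9394 -0.0045]
 [-0.0003 -0.0047 -1.    ]]
to go mm (tool) [ -2.6891 -14.2325   0.3536]
[-3.9705  1.2729 -0.054 ]
```

>>> drive_tool(
  plan=[
    [0, 0, 0, 0, 2, 0, 10],
    [0, 0, 0, 0, 1.5, 0, 10],
    [0, 0, 0, 0, 0, 0, 10],
    [0, 0, 0, 0, -3, 0, 10],
    [0, 0, 0, 0, -4, 0, 10],
    [0, 0, 0, 0, -4, 0, 10],
    [0, 0, 0, 0, -4, 0, 10],
    [0, 0, 0, 0, -4, 0, 10],
  ],
)

```text
time: 14.4
tool_pos: [0.4494, -0.4016, 0.0557]
ee_rot: [0.001, 0.174, 0.985, 0.001]
contact_force: [2.0, 5.8, 6.4]
finger_gap: 0.203
finger_force: 98.3
```

>>> drive_tool(
  plan=[
    [0, 0, 0, 0, -3, 0, 10],
    [0, 0, 0, 0, -3, 0, 10],
    [0, 0, 0, 0, -2, 0, 10],
    [0, 0, 0, 0, -2, 0, 10],
    [0, 0, 0, 0, -2, 0, 10],
    [0, 0, 0, 0, -2, 0, 10],
    [0, 0, 0, 0, -2, 0, 10],
    [0, 0, 0, 0, 0, 0, 10],
  ],
)

```text
time: 15.4
tool_pos: [0.4452, -0.4132, 0.0557]
ee_rot: [0.002, 0.174, 0.985, 0.004]
contact_force: [6.3, 18.4, 13.3]
finger_gap: 0.2
finger_force: 99.1
```

Run:
```python
from st import *
s,M=rep([.4503,-.4055,.0554]);print(s['torque'])
```

```text
15.4 [ 0.4452 -0.4132  0.0557] F [ 6.349  18.3952 13.2676] gap 0.19980915415380038 99.09660458564758
[[-0.9393  0.3431  0.0045]
 [ 0.3432  0.9393  0.0065]
 [-0.002   0.0076 -1.    ]]
to go mm (tool) [-2.1305  9.0049  0.3826]
[ 6.7681 -1.9092 -0.0019]
```

>>> drive_tool(
  plan=[
    [0, 0, 0, 0, 0, -0.8, 10],
    [0, 0, 0, 0, -1.5, 0, 10],
    [0, 0, 0, 0, -1.5, 0, 10],
    [0, 0, 0, 0, -1.5, 0, 10],
    [0, 0, 0, 0, -1.5, 0, 10],
    [0, 0, 0, 0, -1.5, 0, 10],
    [0, 0, 0, 0, -1, 0, 10],
    [0, 0, 0, 0, 0, 0, 10],
  ],
)

```text
time: 16.4
tool_pos: [0.4421, -0.4216, 0.0558]
ee_rot: [0.001, 0.174, 0.985, 0.003]
contact_force: [5.3, 14.5, 7.6]
finger_gap: 0.193
finger_force: 98.4
```

Run:
```python
from st import *
s,M=rep([.4503,-.4055,.0554]);print(s['torque'])
```

```text
16.4 [ 0.4421 -0.4216  0.0558] F [ 5.2946 14.5098  7.6352] gap 0.19289042141850854 98.44369053840637
[[-0.9392  0.3432  0.004 ]
 [ 0.3433  0.9392  0.0063]
 [-0.0016  0.0073 -1.    ]]
to go mm (tool) [-2.1431 17.8945  0.4866]
[ 5.6101 -2.2051  0.0218]
```

Both jaws have given about 17 mm. Back to the centre.

>>> drive_tool(
  plan=[
    [0, 0, 0, 0, 3, 0, 10],
    [0, 0, 0, 0, 4, 0, 10],
    [0, 0, 0, 0, 4, 0, 10],
    [0, 0, 0, 0, 4, 0, 10],
    [0, 0, 0, 0, 4, 0, 10],
    [0, 0, 0, 0, 2, 0, 10],
    [0, 0, 0, 0, 0, 0, 10],
    [0, 0, 0, 0, 0, 0, 10],
  ],
)

```text
time: 17.4
tool_pos: [0.4469, -0.4058, 0.0558]
ee_rot: [-0.0, 0.174, 0.985, 0.0]
contact_force: [1.1, 0.1, -1.9]
finger_gap: 0.2
finger_force: 97.4
```

Run:
```python
from st import *
s,M=rep([.4503,-.4055,.0554]);print(s['torque'])
```

```text
17.4 [ 0.4469 -0.4058  0.0558] F [ 1.1038  0.0913 -1.925 ] gap 0.19990681913747438 97.39498257637024
[[-0.9392  0.3433 -0.0001]
 [ 0.3433  0.9392  0.0009]
 [ 0.0004  0.0008 -1.    ]]
to go mm (tool) [-3.0624  1.3936  0.4155]
[ 0.0925 -0.5701  0.0072]
```

>>> drive_tool(
  plan=[
    [0, 0, 0, 0, 1, 0, 10],
    [0, 0, 0, 0, 0, -1, 10],
    [0, 0, 0, 0, 0, -2, 10],
    [0, 0, 0, 0, 0, -3, 10],
    [0, 0, 0, 0, 0, -3, 10],
    [0, 0, 0, 0, 0, -3, 10],
    [0, 0, 0, 0, 0, -3, 10],
    [0, 0, 0, 0, 0, 0, 10],
  ],
)

```text
time: 18.4
tool_pos: [0.4473, -0.4053, 0.0714]
ee_rot: [0.0, 0.174, 0.985, -0.0]
contact_force: [0.7, -0.3, -2.0]
finger_gap: 0.199
finger_force: 97.4
```

Run:
```python
from st import *
s,M=rep([.4503,-.4055,.0554]);print(s['torque'])
```

```text
18.4 [ 0.4473 -0.4053  0.0714] F [ 0.6654 -0.3286 -2.004 ] gap 0.19934306697927423 97.42630004882812
[[-0.9393  0.3431  0.0003]
 [ 0.3431  0.9393 -0.0002]
 [-0.0003 -0.0001 -1.    ]]
to go mm (tool) [-2.8362  0.874  16.0403]
[0.029  0.0124 0.0127]
```

Free: the force shows only the wedge's weight. Lift clear, then carry to the tray.

>>> drive_tool(
  plan=[
    [0, 0, 0, 0, 0, -6, 10],
    [0, 0, 0, 0, 0, -12, 10],
    [0, 0, 0, 0, 0, -18, 10],
    [0, 0, 0, 0, 0, -20, 10],
    [0, 0, 0, 0, 0, -20, 10],
    [0, 0, 0, 0, 0, -18, 10],
    [0, 0, 0, 0, 0, -10, 10],
    [0, 0, 0, 0, 0, -5, 10],
  ],
)

```text
time: 19.4
tool_pos: [0.4473, -0.4053, 0.1808]
ee_rot: [0.0, 0.174, 0.985, -0.0]
contact_force: [-0.0, -0.6, -2.3]
finger_gap: 0.201
finger_force: 97.4
```

>>> drive_tool(
  plan=[
    [0, 0, 0, 5, 10, 0, 10],
    [0, 0, 0, 10, 20, 0, 10],
    [0, 0, 0, 13, 30, 0, 10],
    [0, 0, 0, 13, 30, 0, 10],
    [0, 0, 0, 13, 30, 0, 10],
    [0, 0, 0, 13, 30, 0, 10],
    [0, 0, 0, 13, 30, 0, 10],
    [0, 0, 0, 13, 28, 0, 10],
  ],
)

```text
time: 20.4
tool_pos: [0.4303, -0.1763, 0.1794]
ee_rot: [-0.001, 0.174, 0.985, 0.0]
contact_force: [1.7, 0.1, -1.8]
finger_gap: 0.199
finger_force: 97.5
```

>>> drive_tool(
  plan=[
    [0, 0, 0, 13, 28, 0, 10],
    [0, 0, 0, 13, 28, 0, 10],
    [0, 0, 0, 10, 18, 0, 10],
    [0, 0, 0, 6, 10, 0, 10],
    [0, 0, 0, 2, 4, 0, 10],
    [0, 0, 0, 0, 0, 0, 10],
    [0, 0, 0, 0, 0, 0, 10],
    [0, 0, 0, 0, 0, 0, 10],
  ],
)

```text
time: 21.4
tool_pos: [0.4202, -0.0806, 0.18]
ee_rot: [-0.0, 0.175, 0.985, -0.0]
contact_force: [0.2, -0.3, -2.1]
finger_gap: 0.201
finger_force: 97.5
```

Run:
```python
from st import *
s,M=rep([.42,-.08,.0425]);pics(4)
```

```text
21.4 [ 0.4202 -0.0806  0.18  ] F [ 0.2338 -0.3215 -2.0537] gap 0.20104421583152593 97.45426654815674
[[-0.939   0.3438 -0.0002]
 [ 0.3438  0.939  -0.0001]
 [ 0.0002 -0.0001 -1.    ]]
to go mm (tool) [  0.3629   0.5404 137.4813]
```

View pics/scene4.png

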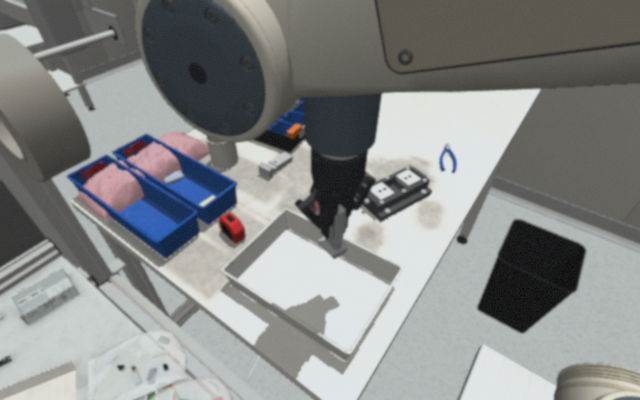

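The wedge hangs in the gripper over the tray with its foot at (333,248). The clamp at (397,188) is empty, and the pink and spare wedges are undisturbed. Lowering.

>>> drive_tool(
  plan=[
    [0, 0, 0, 0, 0, 15, 10],
    [0, 0, 0, 0, 0, 22, 10],
    [0, 0, 0, 0, 0, 22, 10],
    [0, 0, 0, 0, 0, 22, 10],
    [0, 0, 0, 0, 0, 22, 10],
    [0, 0, 0, 0, 0, 15, 10],
    [0, 0, 0, 0, 0, 8, 10],
    [0, 0, 0, 0, 0, 6, 10],
  ],
)

```text
time: 22.5
tool_pos: [0.4205, -0.0803, 0.048]
ee_rot: [0.0, 0.174, 0.985, -0.0]
contact_force: [-0.0, 0.4, -2.0]
finger_gap: 0.196
finger_force: 97.5
```

>>> drive_tool(
  plan=[
    [0, 0, 0, 0, 0, 2, 10],
    [0, 0, 0, 0, 0, 2, 10],
    [0, 0, 0, 0, 0, 1, 10],
    [0, 0, 0, 0, 0, 1, 10],
    [0, 0, 0, 0, 0, 0, 10],
    [0, 0, 0, 0, 0, 0, 10],
    [0, 0, 0, 0, 0, 0, 10],
    [0, 0, 0, 0, 0, 0, 10],
  ],
)

```text
time: 23.5
tool_pos: [0.4202, -0.0802, 0.0421]
ee_rot: [0.0, 0.174, 0.985, 0.0]
contact_force: [-0.1, 0.4, -1.8]
finger_gap: 0.196
finger_force: 97.5
```

>>> drive_tool(
  plan=[
    [0, 0, 0, 0, 0, 0.5, 10],
    [0, 0, 0, 0, 0, 0.5, 10],
    [0, 0, 0, 0, 0, 0, 10],
    [0, 0, 0, 0, 0, 0, 20],
    [0, 0, 0, 0, 0, 0, 25],
    [0, 0, 0, 0, 0, 0, 40],
    [0, 0, 0, 0, 0, 0, 60],
    [0, 0, 0, 0, 0, 0, 85],
  ],
)

```text
time: 24.5
tool_pos: [0.4202, -0.0802, 0.0411]
ee_rot: [-0.0, 0.174, 0.985, -0.0]
contact_force: [-0.1, 0.8, 0.6]
finger_gap: 0.871
finger_force: 0.0
```

>>> drive_tool(
  plan=[
    [0, 0, 0, 0, 0, 0, 85],
    [0, 0, 0, 0, 0, 0, 85],
    [0, 0, 0, 0, 0, -10, 85],
    [0, 0, 0, 0, 0, -20, 85],
    [0, 0, 0, 0, 0, -30, 85],
    [0, 0, 0, 0, 0, -35, 85],
    [0, 0, 0, 0, 0, -35, 85],
    [0, 0, 0, 0, 0, -20, 85],
  ],
)

```text
time: 25.5
tool_pos: [0.4208, -0.0803, 0.1938]
ee_rot: [0.002, 0.174, 0.985, 0.0]
contact_force: [0.2, 0.5, 0.1]
finger_gap: 0.991
finger_force: 0.0
```

Run:
```python
from st import *
s,M=rep();pics(5)
```

```text
25.5 [ 0.4208 -0.0803  0.1938] F [0.2369 0.4945 0.0605] gap 0.9914235287452932 0.0
[[-0.9394  0.3429  0.0035]
 [ 0.3429  0.9394  0.0001]
 [-0.0033  0.0013 -1.    ]]
```

View pics/scene5.png

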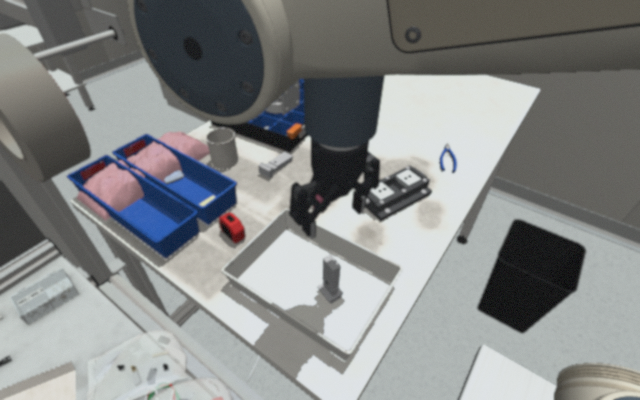

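The wedge stands upright in the tray at (331,282). The gripper is clear of it, and the spare wedge at (275,163) is unmoved. Handing in.

```bash
python3 -c "
from cell import env
print(env.sign_off())"
```

```text
the job is handed in; nothing more can be done
None
```

The steel wedge is out of the clamp and standing upright in the white tray, the spare wedge is where it was, and I handed the job in at about 25.5 s; `sign_off` returned no verdict.

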